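Dispense one screw cap and nudge it to the open jar's end of the tray

ROBOT

A 6-joint arm with a two-finger parallel gripper is mounted at the origin on a cart in front of the work surface, level with it; the furniture and walls round the work are solid. World frame = base frame: x ahead of the robot, y to its left, z up, the work surface at z = 0. Lengths are in m, angles in degrees, forces in N, time in s.
With the tool pointing down it reaches from about 0.3 to 0.75 m from the base axis. Payload 8.5 kg.
Tool frame: the origin (TCP) lies at the very end of the fingers, on their centre line; the grasp point (between the pads) lies 19 mm behind it (grip_depth is the distance from the TCP to the grasp point, in m); z points along the fingers, y is the direction in which the jaws open and shut (so a half turn about z gives the same grasp; the last joint's range is limited). The gripper opens to 85 mm and grips with 20 to 120 N. Pads are 22 mm wide; open, the fingers measure 114 mm over their backs; the gripper's body (76 mm by 85 mm) begins 54 mm behind the grasp point. The pads swing forward as they close: fully open they stand 13 mm farther back than shut.
Start: joints at [-85.846, 21.807, 74.336, -0, 83.858, -12.336], TCP at [0.156, -0.527, 0.231] pointing down, gripper open.
Joint ranges: [-178.18, 178.18], [-50.72, 133.34], [12.68, 142.11], [-81.47, 261.47], [9.98, 163.14], [-165.26, 165.26]. Speed limits (degrees/s): [136.94, 136.94, 180, 180, 180, 180].

INTERFACE

Orientations are given as a 3x3 rotation matrix whose columns are the frame's x, y, z axes.
In Python, from rig import observe, get_image, close_job, silhouettes, grip_depth gives the robot as it stands. The module is installed in compiled form; this text tells all that it offers.
- The arm moves only by the shell command python3 -m crank 'ROWS' [FORCE]. ROWS is a JSON object of lists of equal length, an entry for each row: "slide": the shift along the tool's x, y, z in m, a list of three; "roll": the turn about the tool's z in rad; "grip": the finger opening in m, from 0 to 0.0854. A call has exactly 8 rows; each row is the pose to reach, as a shift and turn from the pose commanded when the call began, along the tool's axes at that moment; what a row does not reach only later rows make up. A row lasts 1/10 s, in which the tool goes at most 50 mm and 8.59 degrees, less where a joint would pass 70% of its speed; a pose out of reach is approached as far as the arm can. A call with a gripper value outside its range is refused whole. The fingers move at their own pace and stop on an object; FORCE is the grip in N (left out, the last holds). Time passes only in rows, so rows that repeat a pose let the fingers close, or fill a call up. It gives the time, the measured TCP pose, the force and the opening at its end, in the units of the state.
- observe(): the state, without advancing time (a new reading comes with each control period).
- get_image(name): name is "side" or "top"; returns a dict with "frame" (480x640x3 uint8, red, green, blue), "fx", "fy", "cx", "cy" (pixels), "D" ([k1, k2, p1, p2, k3] as OpenCV has them; the pictures are not rectified), "xyz" and "rotation" of the camera in the world. Camera axes: x right, y down, z forward; pixel columns grow to the right and rows downward; lengths in m; the calibration is good to about 2 mm. A picture is of the moment at which its call begins. There is no depth.
- close_job(): hands the job in, once; it reports no verdict.
Trained networks look in a picture, given as the dict that the camera call returned (one of the last four; its "shot" number tells which), for a name from the list of things; names that differ only in an ending like _2 or _b are one class to them, and where a whole thing is asked for, a point or a joint stands for the part that bears it (a point fixed in the world has none). Each returns a list of dicts, best first, with "confidence" (0 to 1); they miss things now and then, are a little off and sometimes report something else, mostly with a low value. They report only what shows in the picture. A call takes as long as a camera call.
- silhouettes(target, picture): "pixels" (480x640 bool, what is visible of it) and "box" ([centre column, centre row, width, height] in pixels, round what is visible of it).
The state is a dict: "time_s": time; "q": joint angles; "qvel": joint speeds; "joint_efforts": joint torques, N m; "position": TCP position; "tool_rot": TCP orientation; "ft_force": force on the tool from outside, world axes, zero at the start; "wrist_torque": the same for the moment, N m; "grip_width": finger opening in m.
Only numpy, scipy, OpenCV 4.12 (cv2) and the standard library are available. Lean on these libraries where they do the work, as an engineer would, in place of code of your own. Each camera call takes 0.05 s, during which the arm holds its last target.

TASK

Press the plunger of the cap dispenser all the way down and let it spring back, so that just one cap comes out onto the tray. Then push that cap sideways along the tray with the fingertips, up to the end stop on the side where the open glass jar stands. Do not pick up or carry the cap, leave the other caps in the magazine, and do not disturb the jar, bottle, tub and petri dish standing around the dispenser.

Things in the scene. Friction and masses are not known exactly. Their poses are not given: they have to be found in the camera images.
- dispenser: Fixed bench cap dispenser, bare aluminium with a grey housing. Origin: on the worktop below the magazine's axis. Its -x axis points to the tray (front), +x to the housing (back), y along the tray (left seen with the tray in front), z up. Housing: x 24 to 104 mm, y -29 to 29 mm, top 50 mm above the worktop.
- magazine_top (a point): Centre of the open top of the magazine, 66 mm above the dispenser's origin: a clear upright square tube, 44 x 44 mm outside, holding a stack of three caps. A gate at its foot, 20 mm high, opens to the tray.
- tray_mid (a point): Middle of the tray's floor in front of the gate: x -47, y 0, z 8 mm in the dispenser's frame. The tray is clear inside from x -22 to -72 mm and y -115 to 115 mm. Lips along its front and back rise 6 mm above this floor, the end stops 10 mm. A dispensed cap comes to lie about here.
- plunger_top (a point): Centre of the top of the round white plunger knob (36 mm across), at x 64, y 0 mm in the dispenser's frame, 84 mm above the worktop when up. Moves straight down with the plunger.
- plunger (a joint): Plunger travel, m: 0 up, 0.024 down at its hard stop. Spring return, 2 N at first, 5 N fully down, plus damping: some 6 to 7 N when pressed slowly. It drives a blade 48 mm under the stack that slides the bottom cap out; the cap is clear from 0.021 on. Let up, the blade draws back and the stack drops by one; another press ejects another cap.
- bottom_cap_mid (a point): Centre (half-way up) of the lowest cap in the magazine, the one that comes out: a plain white screw cap, 34 mm across and 15 mm high, open side down, about 12 g. Its centre is 7.5 mm above what it stands on.
- second_cap_mid (a point): Centre of the second cap of the stack, alike. It must stay in the magazine.
- third_cap_mid (a point): Centre of the third, topmost cap of the stack, alike. It must stay in the magazine.
- bay_left (a point): Point on the tray floor where the cap's centre comes when the cap touches the left end stop (+y end in the dispenser's frame; x = -47, y = 98 mm). A black round inlay marks the place.
- bay_right (a point): The same at the right end stop (-y end; x = -47, y = -98 mm).
- open_jar: Open glass jar without a lid, 48 mm across, 70 mm high, standing loose beyond one end of the tray, a little further back. Origin: centre of its underside. It is at the left or the right end.
- capped_bottle: Small brown bottle, already closed with a white cap, 37 mm across, 83 mm high, standing loose at the other end. Origin: centre of its underside.
- white_tub: Round white lidded tub, 53 mm across, 46 mm high, loose, to the left of the housing. Origin: centre of its underside.
- petri_dish: Petri dish, 56 mm across, 12 mm high, loose, to the right of the housing. Origin: centre of its underside.

How it is judged (in metres and radians):
On the way, in this order (a step that is already met when the one before it is completed fails the run):
1. the plunger is pressed down far enough to eject the cap (value of joint plunger above 0.0205 m), for 0.02 s.
2. the plunger is up again and the bottom cap lies on the tray outside the gate, not yet at an end (value of joint plunger below 0.003 m and x of bottom_cap_mid in the frame of dispenser between -0.066 and -0.037 m and z of bottom_cap_mid in the frame of dispenser between 0.011 and 0.02 m and y of bottom_cap_mid in the frame of dispenser between -0.07 and 0.07 m), for 0.1 s.
At the end, for the whole second after the job is handed in: The cap that came out lies flat on the tray floor, within 12 mm of the end stop on the side of the open jar; the plunger is up and the other two caps are still in the magazine (((y of open_jar in the frame of dispenser above 0 m and y of bottom_cap_mid in the frame of dispenser above 0.086 m) or (y of open_jar in the frame of dispenser below 0 m and y of bottom_cap_mid in the frame of dispenser below -0.086 m)) and x of bottom_cap_mid in the frame of dispenser between -0.066 and -0.037 m and z of bottom_cap_mid in the frame of dispenser between 0.011 and 0.02 m and angle between bottom_cap_mid's own z axis and vertical below 0.15 rad and x of each of second_cap_mid, third_cap_mid in the frame of dispenser above -0.006 m and value of joint plunger below 0.003 m); the robot touches nothing.
It fails at once if the cap is lifted more than 10 mm off the tray (z of bottom_cap_mid in the frame of dispenser above 0.0255 m).
It fails at once if a second cap is pushed out of the magazine (more than 10 mm) or the stack is lifted (x of any of second_cap_mid, third_cap_mid in the frame of dispenser below -0.01 m or z of second_cap_mid in the frame of dispenser above 0.042 m or z of third_cap_mid in the frame of dispenser above 0.057 m).
It fails at once if the jar, bottle, tub or petri dish is moved more than 15 mm (distance of any of open_jar, capped_bottle, white_tub, petri_dish from where it was at the start of the episode above 0.015 m).
It also fails if it takes over 42 s, if anything falls off the work surface, if the arm or the gripper's body presses on something with over 40 N, if the wrist force passes 120 N, or if a joint passes its speed limit or range.

## Working session

There is one attempt and no reset: what is moved stays moved. The work goes in short steps, Python scripts to look and compute and a shell command to move; the robot and the scene stay as the last step left them, time stands still between calls to the robot, and variables do not carry over. Pictures are saved under pics/ and viewed, and the job is handed in when it is done.

```bash
mkdir -p pics; ls; python3 - <<'E'
from rig import *
import cv2,numpy as np
s=observe(); print(s['time_s'],s['position'],np.round(s['tool_rot'],3).tolist(),s['ft_force'],s['grip_width'],grip_depth)
for n in ['side','top']:
    p=get_image(n); cv2.imwrite(f'pics/{n}0.png',p['frame'][:,:,::-1])
    print(n,p['fx'],p['fy'],p['cx'],p['cy'],p['D'],np.round(p['xyz'],4).tolist(),np.round(p['rotation'],4).tolist())
    for t in ['dispenser','plunger','open_jar','capped_bottle','bottom_cap_mid','white_tub','petri_dish']:
        for d in silhouettes(t,p): print(t,round(d['confidence'],2),np.round(d['box'],1).tolist())
E
```

```text
pics
0.0 [ 0.15608592 -0.52707852  0.23068886] [[0.959, 0.284, -0.0], [0.284, -0.959, 0.001], [0.0, -0.001, -1.0]] [ 0.98792332 -0.38081189 -0.04243773] 0.08564966589785171 0.0187
side 582.8621936014683 582.8621936014683 329.6136456070016 229.40569291384193 [-0.0905619  0.         0.         0.         0.       ] [0.5348, 0.9849, 0.7124] [[-0.9992, -0.0257, 0.0302], [-0.0395, 0.5646, -0.8244], [0.0041, -0.8249, -0.5652]]
dispenser 0.69 [342.4, 260.1, 108.3, 82.1]
plunger 0.76 [311.1, 237.3, 15.4, 20.0]
open_jar 0.94 [338.2, 316.6, 28.1, 44.9]
capped_bottle 0.67 [311.4, 201.9, 19.3, 38.9]
white_tub 0.59 [313.0, 294.4, 30.7, 36.4]
white_tub 0.34 [311.8, 235.4, 13.6, 21.6]
petri_dish 0.67 [299.6, 231.4, 22.6, 19.0]
top 500.9596542443264 500.9596542443264 320.58608263161983 240.29828418783762 [-0.00552286  0.          0.          0.          0.        ] [0.5084, 0.038, 0.9283] [[-0.0116, -0.9956, 0.0929], [-0.9998, 0.0131, 0.0157], [-0.0168, -0.0927, -0.9956]]
dispenser 0.82 [321.4, 268.6, 137.1, 114.1]
plunger 0.8 [310.2, 230.6, 18.4, 15.7]
open_jar 0.66 [209.9, 266.0, 31.2, 29.2]
open_jar 0.6 [310.4, 231.6, 23.1, 21.0]
open_jar 0.44 [323.5, 268.9, 135.2, 120.5]
capped_bottle 0.8 [411.9, 225.5, 26.5, 23.8]
white_tub 0.86 [250.6, 241.4, 34.2, 32.9]
petri_dish 0.59 [363.8, 221.2, 33.7, 29.0]
petri_dish 0.35 [309.7, 232.7, 17.4, 20.8]
```

```bash
python3 - <<'E'
import cv2
a=cv2.imread('pics/top0.png')[160:360,160:460]; cv2.imwrite('pics/top0z.png',cv2.resize(a,None,fx=2.66,fy=2.66,interpolation=cv2.INTER_CUBIC))
a=cv2.imread('pics/side0.png')[160:360,220:460]; cv2.imwrite('pics/side0z.png',cv2.resize(a,None,fx=3,fy=3,interpolation=cv2.INTER_CUBIC))
E
```

```text
(no output)
```

View pics/top0z.png

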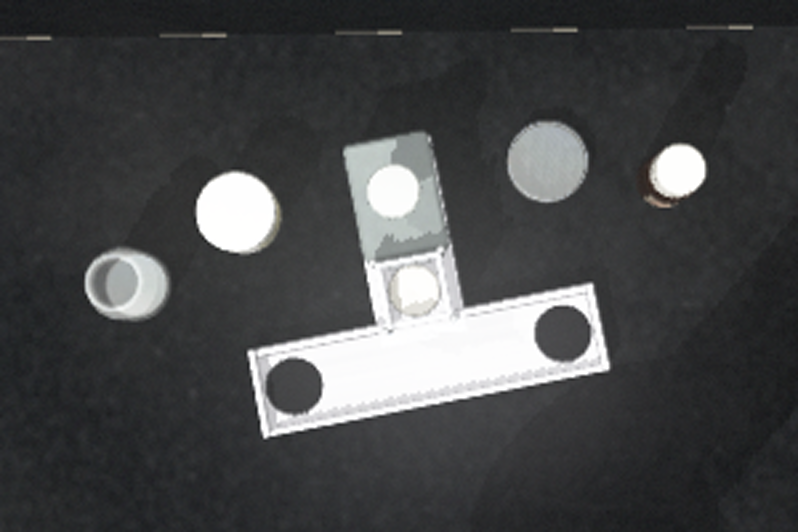

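View pics/side0z.png

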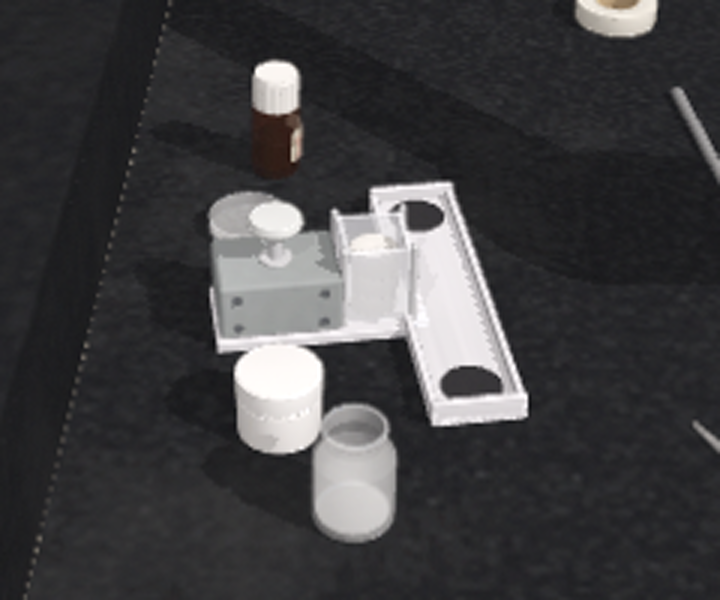

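The open jar is on the image left in the top view, at crop (125,285). That is the +y end of the tray. The inlays are at crop (294,386) and (563,333), and the knob is at (393,191). Next I'll fit the dispenser's pose from both views.

```bash
cat > h.py <<'E'
import numpy as np,cv2
def proj(p,X):
    R=np.array(p['rotation']);t=np.array(p['xyz']);K=np.array([[p['fx'],0,p['cx']],[0,p['fy'],p['cy']],[0,0,1.]])
    rv=cv2.Rodrigues(R.T)[0]; return cv2.projectPoints(np.array(X,float).reshape(-1,3),rv,-R.T@t,K,np.array(p['D'],float))[0].reshape(-1,2)
def back(p,uv,z):
    K=np.array([[p['fx'],0,p['cx']],[0,p['fy'],p['cy']],[0,0,1.]])
    n=cv2.undistortPoints(np.array(uv,float).reshape(-1,1,2),K,np.array(p['D'],float)).reshape(-1,2)
    d=np.c_[n,np.ones(len(n))]@np.array(p['rotation']).T; t=np.array(p['xyz'])
    return t+d*((z-t[2])/d[:,2])[:,None]
def disp(pose,P):
    x,y,a=pose;c,s=np.cos(a),np.sin(a);P=np.array(P,float)
    return P@np.array([[c,-s,0],[s,c,0],[0,0,1]]).T+[x,y,0]
def todisp(pose,W):
    x,y,a=pose;c,s=np.cos(a),np.sin(a);return (np.array(W,float)-[x,y,0])@np.array([[c,-s,0],[s,c,0],[0,0,1]])
E
python3 - <<'E'
from rig import *
from h import *
from scipy.optimize import least_squares
def blob(p,c,r,dark,thr):
    g=cv2.cvtColor(p['frame'],cv2.COLOR_RGB2GRAY); m=((g<thr) if dark else (g>thr)).astype(np.uint8)
    n,l,s,ce=cv2.connectedComponentsWithStats(m); k=l[c[1],c[0]]; return ce[k],s[k]
T=get_image('top');S=get_image('side')
obs={}
for n,p,cs in [('T',T,[(270,305),(371,285)]),('S',S,[(220+470//3,160+383//3),(220+417//3,160+215//3)])]:
    for i,c in enumerate(cs):
        ce,st=blob(p,c,0,True,110); print(n,i,ce,st); obs[n,i]=ce
L=[[-.047,.098,.008],[-.047,-.098,.008]]
ce,st=blob(T,(308,232),0,False,205);print('knobT',ce,st);obs['T',2]=ce
m=[d for d in silhouettes('plunger',T)]
if m: ys,xs=np.nonzero(m[0]['pixels']);print('knob net',xs.mean(),ys.mean())
for d in [('T',)]: pass
a=back(T,[obs['T',0],obs['T',1]],.008);b=back(S,[obs['S',0],obs['S',1]],.008);k=back(T,[obs['T',2]],.084)
print(a,b,k,'len',np.linalg.norm(a[0]-a[1]),np.linalg.norm(b[0]-b[1]))
def f(v,ks=('T','S')):
    r=[]
    for n,p in (('T',T),('S',S)):
        if n in ks:
            r+=list((proj(p,disp(v,L))-[obs[n,0],obs[n,1]]).ravel())
    if 'T' in ks: r+=list((proj(T,disp(v,[[.064,0,.083]]))-obs['T',2]).ravel())
    return r
for ks in (('T',),('S',),('T','S')):
    q=least_squares(f,[.47,.03,.2],args=(ks,));print(ks,q.x,np.degrees(q.x[2]),np.round(q.fun,2))
v=q.x;np.save('pose.npy',v)
print('plunger',disp(v,[.064,0,.084]),'mid',disp(v,[-.047,0,.008]),'bayL',disp(v,[-.047,.098,.008]))
for t,h in [('open_jar',.07),('white_tub',.046),('petri_dish',.012),('capped_bottle',.083)]:
    d=silhouettes(t,T)
    if d: w=back(T,[d[0]['box'][:2]],h*.7);print(t,w,todisp(v,w))
E
```

```text
T 0 [270.05763689 304.75792507] [260 295  21  21 347]
T 1 [371.13157895 284.92105263] [361 275  21  21 342]
S 0 [376.30120482 286.81325301] [367 282  20  10 166]
S 1 [360.64356436 231.43564356] [355 227  13  10 101]
knobT [307.27564103 231.68589744] [298 222  20  20 312]
knob net 307.9378531073446 231.64689265536722
[[ 0.47719332  0.14610161  0.008     ]
 [ 0.5111405  -0.03899713  0.008     ]] [[ 0.47761815  0.14358781  0.008     ]
 [ 0.5061853  -0.03785551  0.008     ]] [[0.60211633 0.07363703 0.084     ]] len 0.18818595828762674 0.18367841144160346
('T',) [0.54001513 0.06207787 0.18223347] 10.441208497496772 [-2.09  0.66  2.09 -0.25 -0.   -0.43]
('S',) [0.53845791 0.05815737 0.14788529] 8.473202947693157 [ 0.11  1.58 -0.12 -2.08]
('T', 'S') [0.53954971 0.06157038 0.17159387] 9.831604586598718 [-2.19  0.4   2.22  0.62  0.69  2.27 -1.78 -1.42  0.69 -0.23]
plunger [0.6026098  0.07249857 0.084     ] mid [0.49323996 0.05354498 0.008     ] bayL [0.47650616 0.15010574 0.008     ]
open_jar [[0.54647733 0.24996337 0.049     ]] [[0.03899455 0.18444331 0.049     ]]
white_tub [[0.59235626 0.17720553 0.0322    ]] [[0.07177608 0.10492004 0.0322    ]]
petri_dish [[ 0.62497161 -0.03482478  0.0084    ]] [[ 0.06770762 -0.10956553  0.0084    ]]
capped_bottle [[ 0.61214269 -0.10986667  0.0581    ]] [[ 0.04225348 -0.18131477  0.0581    ]]
```

```bash
python3 - <<'E'
from h import *
from rig import observe
pose=[.5404,.0621,np.radians(10.4)];np.save('pose.npy',pose)
s=observe();R=np.array(s['tool_rot']);k=disp(pose,[.064,0,.140]);print(s['time_s'],k,R.T@(k-s['position']))
print(np.degrees(np.arctan2(R[1,0],R[0,0])))
E
python3 -m crank '{"slide":[[0.02,-0.015,0],[0.05,-0.04,0],[0.09,-0.07,0],[0.13,-0.1,0],[0.17,-0.13,0],[0.21,-0.16,0],[0.25,-0.19,0],[0.28,-0.21,0]],"roll":[0.02,0.04,0.06,0.08,0.106,0.106,0.106,0.106],"grip":[0,0,0,0,0,0,0,0]}' 40
```

```text
1.15 [0.60334857 0.07365323 0.14      ] [ 0.5994211  -0.4493465   0.09133872]
16.490133163641165
time_s: 1.95
position: [0.366, -0.244, 0.2316]
tool_rot: [[0.983, 0.182, 0.001], [0.182, -0.983, -0.0], [0.0, 0.0, -1.0]]
ft_force: [-0.9, -1.0, 0.5]
grip_width: 0.0001
```

```bash

python3 -m crank '{"slide":[[0.03,-0.025,0],[0.065,-0.06,0],[0.1,-0.093,0],[0.135,-0.125,0],[0.17,-0.157,0],[0.205,-0.19,0],[0.24,-0.222,0],[0.262,-0.242,0]],"roll":[0,0,0,0,0,0,0,0],"grip":[0,0,0,0,0,0,0,0]}'
python3 -m crank '{"slide":[[0.01,-0.01,0.01],[0.02,-0.02,0.03],[0.029,-0.027,0.06],[0.029,-0.027,0.09],[0.029,-0.027,0.095],[0.029,-0.027,0.095],[0.029,-0.027,0.095],[0.029,-0.027,0.095]],"roll":[0,0,0,0,0,0,0,0],"grip":[0,0,0,0,0,0,0,0]}'
python3 - <<'E'
from h import *
from rig import *
pose=np.load('pose.npy');s=observe();print(s['position'],todisp(pose,s['position']),s['ft_force'])
R=np.array(s['tool_rot']);print(R.T@(disp(pose,[.064,0,.084])-s['position']))
for n in ('top','side'):
    p=get_image(n);a=p['frame'][160:360,200:460];cv2.imwrite(f'pics/{n}1.png',cv2.resize(a,None,fx=3,fy=3,interpolation=cv2.INTER_CUBIC)[:,:,::-1])
    print(n,(proj(p,[s['position']])-[200,160])*3)
E
```

```text
time_s: 2.75
position: [0.5802, 0.0416, 0.2311]
tool_rot: [[0.983, 0.183, 0.0], [0.183, -0.983, 0.0], [0.0, -0.0, -1.0]]
ft_force: [-0.3, -0.7, -0.5]
grip_width: -0.0002
time_s: 3.55
position: [0.6031, 0.0703, 0.138]
tool_rot: [[0.984, 0.18, 0.003], [0.18, -0.984, -0.0], [0.003, 0.001, -1.0]]
ft_force: [1.0, 0.1, -0.2]
grip_width: -0.0002
[0.60310491 0.07029678 0.13798342] [ 0.06315444 -0.00325732  0.13798342] [ 1.02044161  0.07655441 -0.19372082]
[ 0.00069773 -0.00329728  0.05398311]
top [[323.70396381 201.92764948]]
side [[332.99374237 136.50173217]]
```

View pics/side1.png

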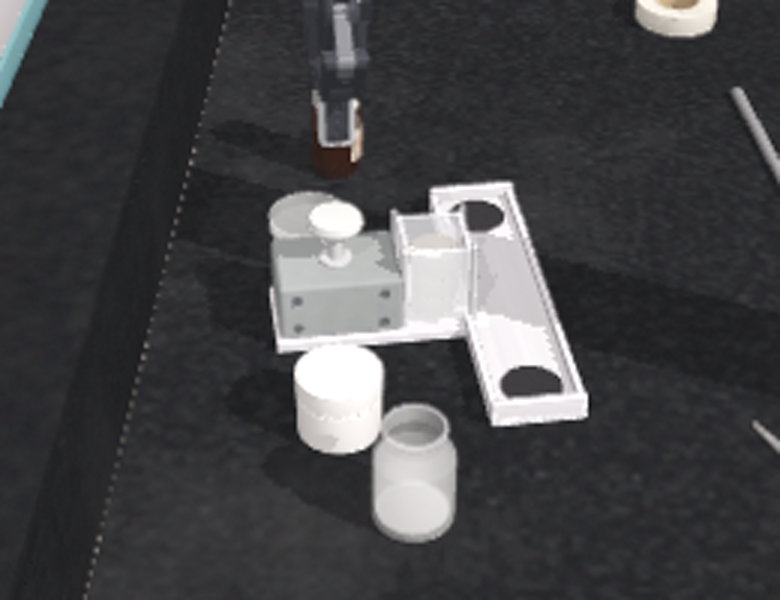

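View pics/top1.png

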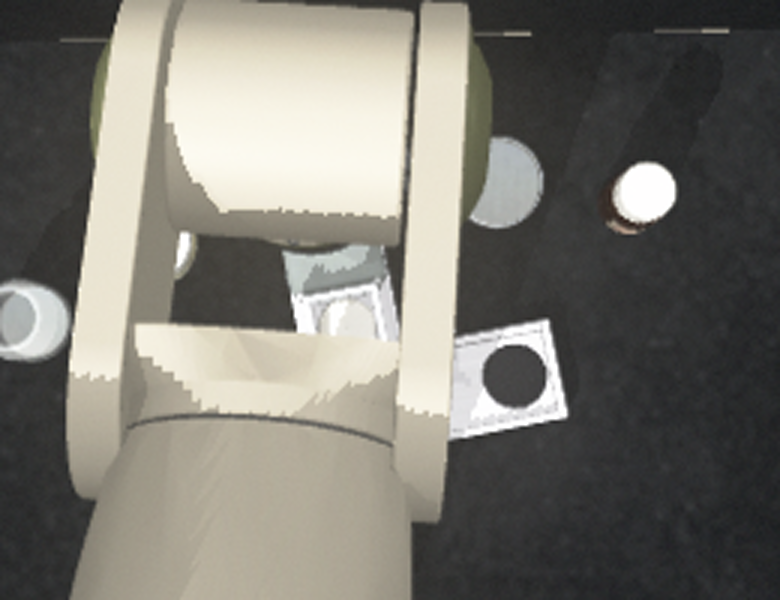

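The fingertips are at about (338,140) in the side view, straight above the knob at (336,218). They stand some 3 mm to the -y side, so I'll correct that on the way down.

```bash

python3 -m crank '{"slide":[[0.001,-0.003,0.005],[0.001,-0.003,0.015],[0.001,-0.003,0.025],[0.001,-0.003,0.035],[0.001,-0.003,0.042],[0.001,-0.003,0.047],[0.001,-0.003,0.049],[0.001,-0.003,0.049]],"roll":[0,0,0,0,0,0,0,0],"grip":[0,0,0,0,0,0,0,0]}'
```

```text
time_s: 4.45
position: [0.603, 0.0738, 0.0872]
tool_rot: [[0.984, 0.181, -0.0], [0.181, -0.984, -0.0], [-0.0, -0.0, -1.0]]
ft_force: [0.8, 0.1, 0.9]
grip_width: -0.0002
```

```bash

python3 -m crank '{"slide":[[0,0,0.005],[0,0,0.009],[0,0,0.013],[0,0,0.017],[0,0,0.019],[0,0,0.021],[0,0,0.022],[0,0,0.022]],"roll":[0,0,0,0,0,0,0,0],"grip":[0,0,0,0,0,0,0,0]}'
```

```text
time_s: 5.25
position: [0.6032, 0.0738, 0.0653]
tool_rot: [[0.984, 0.181, 0.0], [0.181, -0.984, -0.0], [0.0, 0.0, -1.0]]
ft_force: [1.9, 0.2, 3.2]
grip_width: 0.0002
```

```bash

python3 -m crank '{"slide":[[0,0,0.002],[0,0,0.003],[0,0,0.004],[0,0,0.005],[0,0,0.0055],[0,0,0.006],[0,0,0.006],[0,0,0.006]],"roll":[0,0,0,0,0,0,0,0],"grip":[0,0,0,0,0,0,0,0]}'
python3 - <<'E'
from h import *
from rig import *
s=observe();print(s['position'],s['ft_force'])
p=get_image('side');a=p['frame'][160:360,200:460];cv2.imwrite(f'pics/side2.png',cv2.resize(a,None,fx=3,fy=3,interpolation=cv2.INTER_CUBIC)[:,:,::-1])
E
```

```text
time_s: 6.05
position: [0.6032, 0.0738, 0.0598]
tool_rot: [[0.984, 0.181, 0.001], [0.181, -0.984, -0.0], [0.001, 0.0, -1.0]]
ft_force: [2.9, 0.8, 7.9]
grip_width: 0.0002
[0.60317843 0.07376515 0.05978088] [2.86107864 0.81843664 7.92572452]
```

View pics/side2.png

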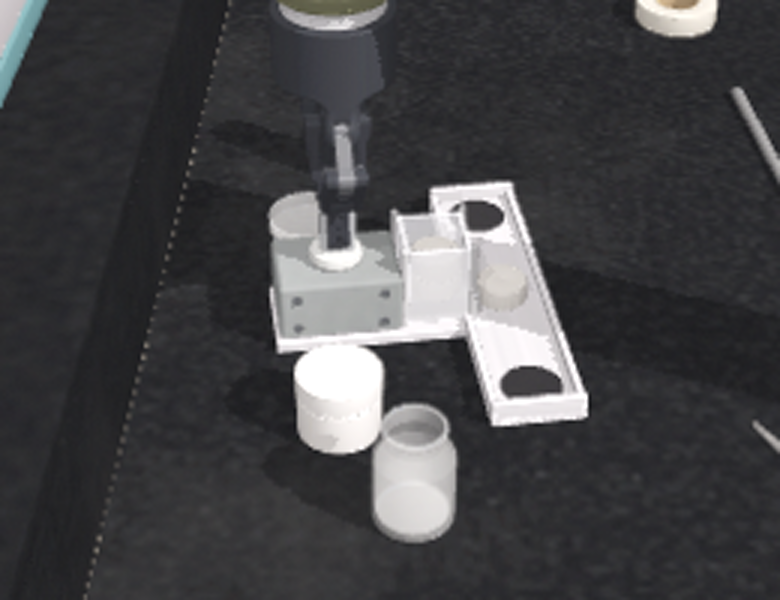

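The cap now stands on the tray at side-crop (503,287), and the knob is close to the housing. I'll press 1.5 mm further to confirm the stop, then let the plunger up.

```bash

python3 -m crank '{"slide":[[0,0,0.0005],[0,0,0.001],[0,0,0.001],[0,0,0.0015],[0,0,0.0015],[0,0,0.0015],[0,0,0.0015],[0,0,0.0015]],"roll":[0,0,0,0,0,0,0,0],"grip":[0,0,0,0,0,0,0,0]}'
python3 -m crank '{"slide":[[0,0,-0.005],[0,0,-0.012],[0,0,-0.020],[0,0,-0.030],[0,0,-0.045],[0,0,-0.065],[0,0,-0.08],[0,0,-0.08]],"roll":[0,0,0,0,0,0,0,0],"grip":[0,0,0,0,0,0,0,0]}'
python3 - <<'E'
from h import *
from rig import *
pose=np.load('pose.npy')
s=observe();print(s['position'],s['ft_force'])
p=get_image('side');a=p['frame'][160:360,200:460];cv2.imwrite(f'pics/side3.png',cv2.resize(a,None,fx=3,fy=3,interpolation=cv2.INTER_CUBIC)[:,:,::-1])
for d in silhouettes('bottom_cap_mid',p):
    w=back(p,[d['box'][:2]],.0155);print(d['confidence'],d['box'],todisp(pose,w))
R=np.array(s['tool_rot'])
print(R.T@(disp(pose,[-.047,-.045,.08])-s['position']))
E
```

```text
time_s: 6.9
position: [0.6033, 0.0737, 0.0596]
tool_rot: [[0.983, 0.181, 0.002], [0.181, -0.983, -0.0], [0.002, 0.001, -1.0]]
ft_force: [-1.6, -1.8, 17.3]
grip_width: -0.0002
time_s: 7.7
position: [0.6035, 0.0738, 0.1399]
tool_rot: [[0.983, 0.181, 0.003], [0.181, -0.983, -0.0], [0.003, 0.001, -1.0]]
ft_force: [-0.4, 0.3, 0.1]
grip_width: 0.0
[0.60347171 0.073817   0.13985507] [-0.41574624  0.29294696  0.05799612]
0.72 [342.5, 260.1, 101.4, 77.0] [[0.00425937 0.01124922 0.0155    ]]
0.62 [368.0, 257.4, 10.7, 17.1] [[-0.04714095  0.00948599  0.0155    ]]
[-0.1113347   0.04505006  0.05957932]
```

View pics/side3.png

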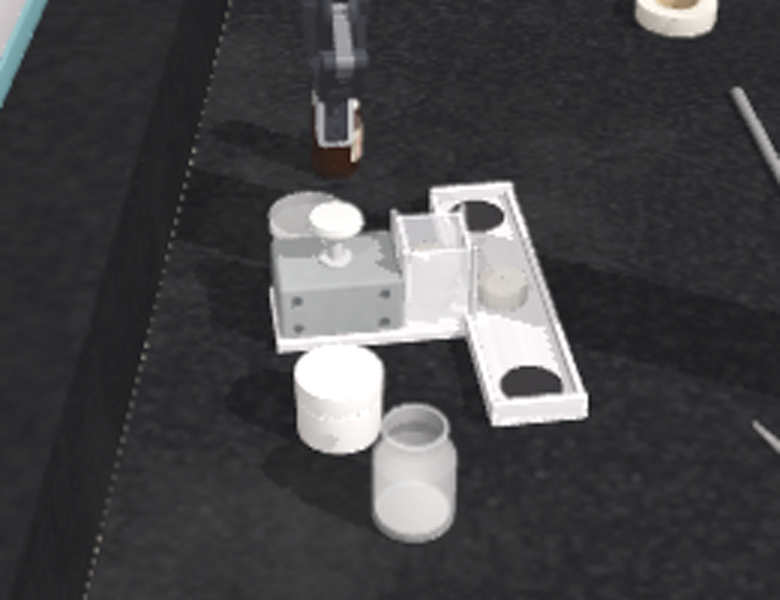

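The plunger is up again, the stack has dropped by one, and one cap lies on the tray at side-crop (503,287), about y = 0 to 9 mm. Next I'll go behind it on the -y side, with the fingers still shut.

```bash

python3 -m crank '{"slide":[[-0.015,0.008,0],[-0.04,0.02,0],[-0.07,0.035,0],[-0.095,0.046,0],[-0.108,0.052,0.01],[-0.114,0.054,0.03],[-0.114,0.054,0.05],[-0.114,0.054,0.06]],"roll":[0,0,0,0,0,0,0,0],"grip":[0,0,0,0,0,0,0,0]}'
python3 -m crank '{"slide":[[0,0,0.005],[0,0,0.01],[0,0,0.015],[0,0,0.02],[0,0,0.025],[0,0,0.03],[0,0,0.03],[0,0,0.03]],"roll":[0,0,0,0,0,0,0,0],"grip":[0,0,0,0,0,0,0,0]}'
python3 - <<'E'
from h import *
from rig import *
pose=np.load('pose.npy')
s=observe();print(s['position'],s['ft_force'],todisp(pose,s['position']))
p=get_image('side');a=p['frame'][160:360,200:460];cv2.imwrite(f'pics/side4.png',cv2.resize(a,None,fx=3,fy=3,interpolation=cv2.INTER_CUBIC)[:,:,::-1])
E
```

```text
time_s: 8.6
position: [0.4993, 0.0002, 0.0757]
tool_rot: [[0.984, 0.18, -0.004], [0.18, -0.984, 0.001], [-0.004, -0.002, -1.0]]
ft_force: [0.4, -0.1, 0.1]
grip_width: 0.0001
time_s: 9.4
position: [0.5007, 0.0001, 0.0478]
tool_rot: [[0.984, 0.181, -0.0], [0.181, -0.984, 0.0], [-0.0, -0.0, -1.0]]
ft_force: [-0.8, -0.1, -0.3]
grip_width: 0.0002
[5.00662255e-01 5.75703882e-05 4.78213379e-02] [-0.75867429 -0.06821339 -0.33317675] [-0.05028476 -0.05384974  0.04782134]
```

View pics/side4.png

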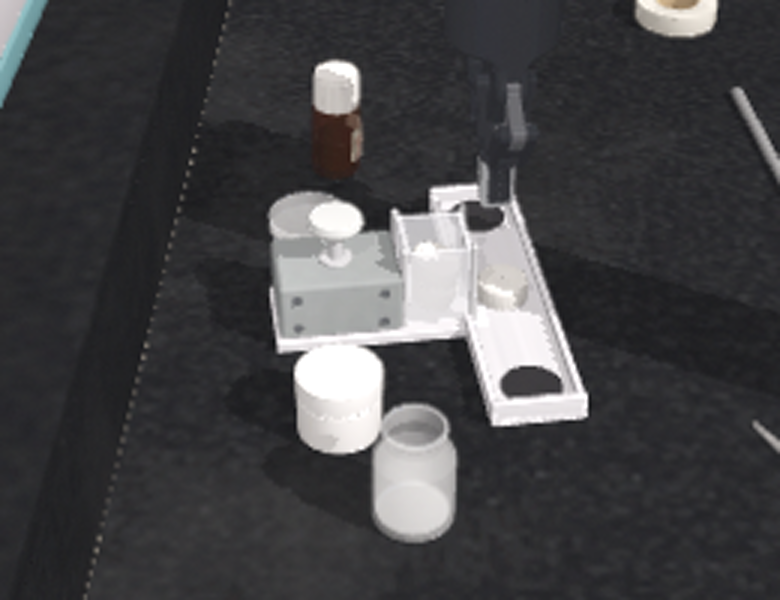

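```bash

python3 -m crank '{"slide":[[0,0,0.005],[0,0,0.012],[0,0,0.019],[0,0,0.025],[0,0,0.03],[0,0,0.034],[0,0,0.0355],[0,0,0.0355]],"roll":[0,0,0,0,0,0,0,0],"grip":[0,0,0,0,0,0,0,0]}'
python3 - <<'E'
from h import *
from rig import *
pose=np.load('pose.npy')
s=observe();print(s['position'],s['ft_force'],todisp(pose,s['position']))
p=get_image('side');a=p['frame'][160:360,200:460];cv2.imwrite(f'pics/side5.png',cv2.resize(a,None,fx=3,fy=3,interpolation=cv2.INTER_CUBIC)[:,:,::-1])
E
```

```text
time_s: 10.25
position: [0.5006, 0.0001, 0.0122]
tool_rot: [[0.984, 0.181, -0.0], [0.181, -0.984, 0.0], [-0.0, -0.0, -1.0]]
ft_force: [-0.0, -0.3, 0.5]
grip_width: -0.0002
[5.00638780e-01 5.99455198e-05 1.21880171e-02] [-0.03167714 -0.27923589  0.51408402] [-0.05030742 -0.05384317  0.01218802]
```

View pics/side5.png

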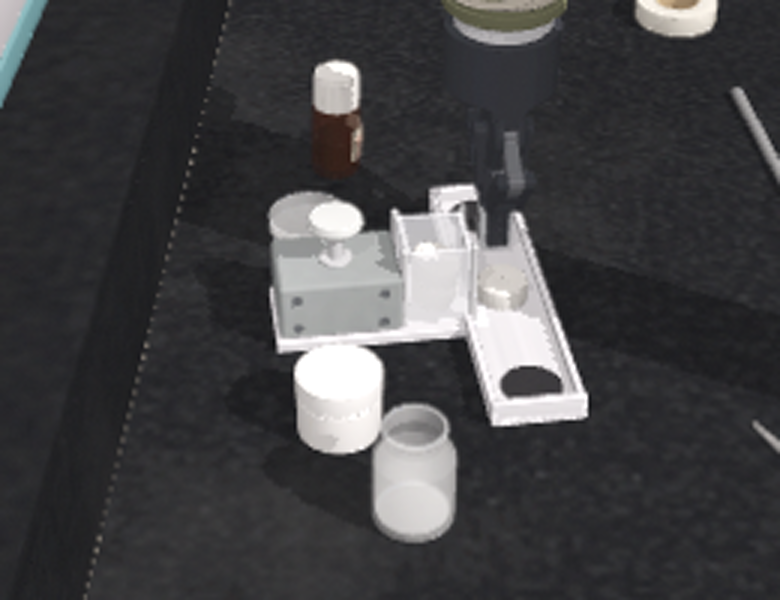

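The fingertips are down inside the tray at about (497,243), with a clear gap to the cap at (503,287). Now I'll push towards +y, which is tool -y, gently.

```bash

python3 -m crank '{"slide":[[0,-0.004,0],[0.001,-0.011,0],[0.001,-0.018,0],[0.001,-0.025,0],[0.001,-0.032,0],[0.001,-0.039,0],[0.001,-0.045,0],[0.001,-0.05,0]],"roll":[0,0,0,0,0,0,0,0],"grip":[0,0,0,0,0,0,0,0]}'
python3 - <<'E'
from h import *
from rig import *
pose=np.load('pose.npy')
s=observe();print(s['position'],s['ft_force'],todisp(pose,s['position']))
p=get_image('side');a=p['frame'][160:360,200:460];cv2.imwrite(f'pics/side6.png',cv2.resize(a,None,fx=3,fy=3,interpolation=cv2.INTER_CUBIC)[:,:,::-1])
E
```

```text
time_s: 11.1
position: [0.4925, 0.05, 0.0123]
tool_rot: [[0.983, 0.181, -0.0], [0.181, -0.983, 0.0], [-0.0, -0.0, -1.0]]
ft_force: [0.0, 0.2, -0.5]
grip_width: 0.0001
[0.49245809 0.05003152 0.01234024] [ 0.02915973  0.1895078  -0.50435187] [-0.04933289 -0.00321578  0.01234024]
```

View pics/side6.png

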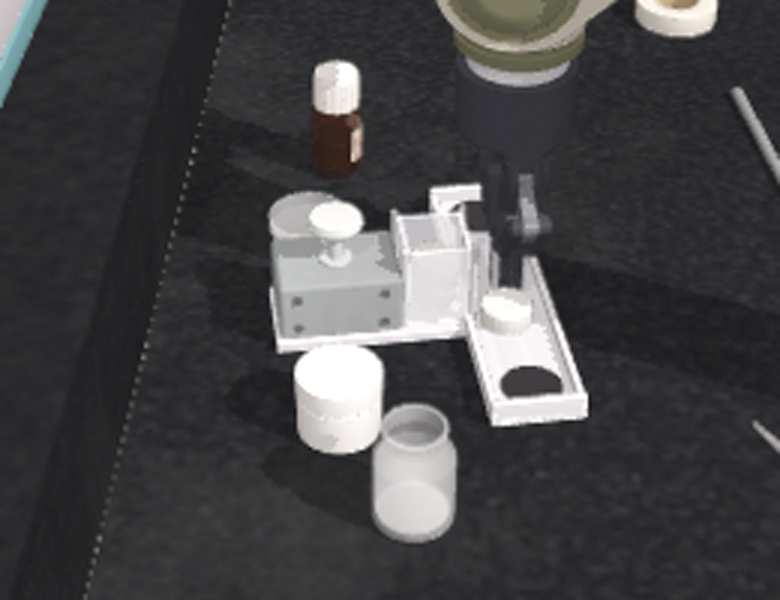

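The cap has moved to (507,311) and is still flat in front of the tips. I'll carry on.

```bash

python3 -m crank '{"slide":[[0.0005,-0.004,0],[0.001,-0.011,0],[0.0015,-0.018,0],[0.002,-0.025,0],[0.002,-0.032,0],[0.002,-0.039,0],[0.002,-0.045,0],[0.002,-0.05,0]],"roll":[0,0,0,0,0,0,0,0],"grip":[0,0,0,0,0,0,0,0]}'
python3 - <<'E'
from h import *
from rig import *
pose=np.load('pose.npy')
s=observe();print(s['position'],s['ft_force'],todisp(pose,s['position']))
p=get_image('side');a=p['frame'][160:360,200:460];cv2.imwrite(f'pics/side7.png',cv2.resize(a,None,fx=3,fy=3,interpolation=cv2.INTER_CUBIC)[:,:,::-1])
E
```

```text
time_s: 11.95
position: [0.4854, 0.0995, 0.0123]
tool_rot: [[0.983, 0.181, -0.0], [0.181, -0.983, 0.0], [-0.0, -0.0, -1.0]]
ft_force: [-0.2, 0.1, 0.5]
grip_width: -0.0001
[0.4853563  0.09951728 0.01233158] [-0.16744164  0.0512907   0.48495071] [-0.04738488  0.04673901  0.01233158]
```

View pics/side7.png

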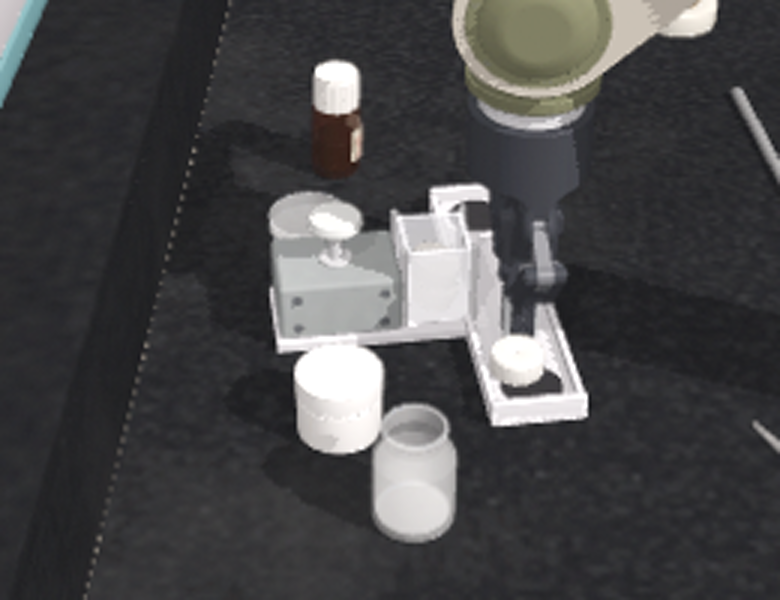

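The cap is now at (518,360), half over the inlay, with about 20 mm to go.

```bash

python3 -m crank '{"slide":[[0,-0.003,0],[0,-0.006,0],[0,-0.009,0],[0,-0.012,0],[0,-0.014,0],[0,-0.016,0],[0,-0.017,0],[0,-0.017,0]],"roll":[0,0,0,0,0,0,0,0],"grip":[0,0,0,0,0,0,0,0]}'
python3 - <<'E'
from h import *
from rig import *
pose=np.load('pose.npy')
s=observe();print(s['position'],s['ft_force'],todisp(pose,s['position']))
p=get_image('side');a=p['frame'][230:330,320:450];cv2.imwrite(f'pics/side8.png',cv2.resize(a,None,fx=6,fy=6,interpolation=cv2.INTER_CUBIC)[:,:,::-1])
E
```

```text
time_s: 12.8
position: [0.4824, 0.1158, 0.0123]
tool_rot: [[0.983, 0.181, -0.0], [0.181, -0.983, -0.0], [-0.0, 0.0, -1.0]]
ft_force: [0.3, 0.7, 0.3]
grip_width: 0.0002
[0.48241722 0.11577983 0.0123214 ] [0.34204555 0.65560192 0.28478043] [-0.04733998  0.06326495  0.0123214 ]
```

View pics/side8.png

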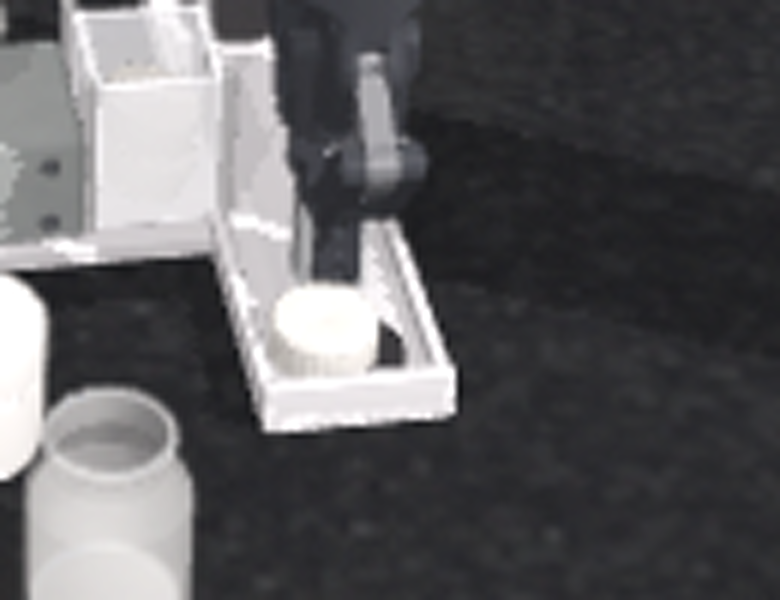

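```bash

python3 -m crank '{"slide":[[0,-0.0005,0],[0,-0.001,0],[0,-0.002,0],[0,-0.003,0],[0,-0.0035,0],[0,-0.004,0],[0,-0.004,0],[0,-0.004,0]],"roll":[0,0,0,0,0,0,0,0],"grip":[0,0,0,0,0,0,0,0]}'
python3 - <<'E'
from h import *
from rig import *
pose=np.load('pose.npy')
s=observe();print(s['position'],s['ft_force'],todisp(pose,s['position']))
p=get_image('side');a=p['frame'][230:330,320:450];cv2.imwrite(f'pics/side9.png',cv2.resize(a,None,fx=6,fy=6,interpolation=cv2.INTER_CUBIC)[:,:,::-1])
E
```

```text
time_s: 13.65
position: [0.4817, 0.1196, 0.0123]
tool_rot: [[0.984, 0.181, -0.0], [0.181, -0.984, 0.0], [-0.0, -0.0, -1.0]]
ft_force: [-0.0, 0.4, -0.3]
grip_width: -0.0005
[0.48171938 0.11962366 0.01232299] [-0.02006467  0.41485771 -0.28800978] [-0.04733246  0.06717161  0.01232299]
```

View pics/side9.png

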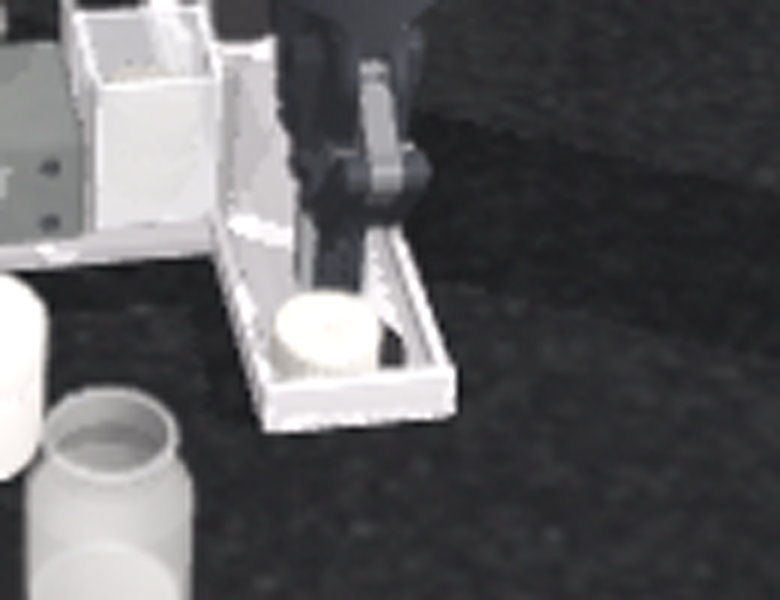

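```bash

python3 -m crank '{"slide":[[0,-0.0005,0],[0,-0.001,0],[0,-0.0015,0],[0,-0.002,0],[0,-0.0025,0],[0,-0.003,0],[0,-0.003,0],[0,-0.003,0]],"roll":[0,0,0,0,0,0,0,0],"grip":[0,0,0,0,0,0,0,0]}'
python3 - <<'E'
from h import *
from rig import *
pose=np.load('pose.npy')
s=observe();print(s['position'],s['ft_force'],todisp(pose,s['position']))
p=get_image('side');a=p['frame'][230:330,320:450];cv2.imwrite(f'pics/side10.png',cv2.resize(a,None,fx=6,fy=6,interpolation=cv2.INTER_CUBIC)[:,:,::-1])
E
```

```text
time_s: 14.5
position: [0.4815, 0.1219, 0.0125]
tool_rot: [[0.983, 0.181, 0.001], [0.181, -0.983, -0.001], [0.001, 0.001, -1.0]]
ft_force: [-0.1, -6.3, 1.3]
grip_width: 0.0001
[0.48153531 0.12190806 0.01248938] [-0.13576366 -6.34660892  1.25238577] [-0.04710114  0.0694517   0.01248938]
```

View pics/side10.png

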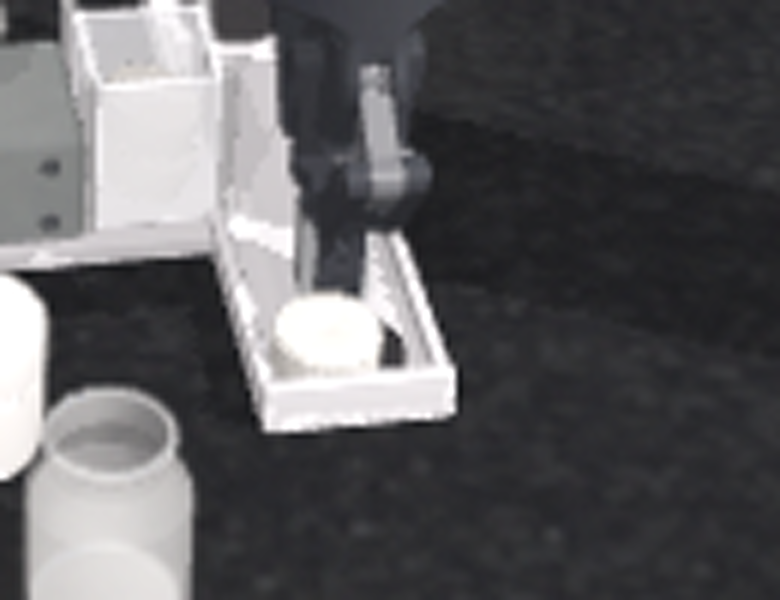

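The force rose to 6 N, so the cap is against the end stop. I'll back off along the tray first, then raise.

```bash

python3 -m crank '{"slide":[[0,0.003,0],[0,0.008,0],[0,0.015,0],[0,0.02,0],[0,0.02,-0.01],[0,0.02,-0.03],[0,0.02,-0.055],[0,0.02,-0.07]],"roll":[0,0,0,0,0,0,0,0],"grip":[0,0,0,0,0,0,0,0]}'
python3 -m crank '{"slide":[[0,0.01,-0.02],[0,0.03,-0.05],[0,0.06,-0.08],[0,0.1,-0.1],[0,0.14,-0.1],[0,0.18,-0.1],[0,0.22,-0.1],[0,0.24,-0.1]],"roll":[0,0,0,0,0,0,0,0],"grip":[0,0,0,0,0,0,0,0]}'
python3 -m crank '{"slide":[[0,0.03,0],[0,0.06,0],[0,0.08,0],[0,0.09,0],[0,0.1,0],[0,0.1,0],[0,0.1,0],[0,0.1,0]],"roll":[0,0,0,0,0,0,0,0],"grip":[0,0,0,0,0,0,0,0]}'
python3 - <<'E'
from h import *
from rig import *
pose=np.load('pose.npy')
s=observe();print(s['time_s'],s['position'],s['ft_force'])
for n in ('top','side'):
    p=get_image(n);a=p['frame'][160:360,200:460];cv2.imwrite(f'pics/{n}11.png',cv2.resize(a,None,fx=3,fy=3,interpolation=cv2.INTER_CUBIC)[:,:,::-1])
    np.save(f'pics/{n}11.npy',p['frame'])
    for d in silhouettes('bottom_cap_mid',p):
        print(n,d['confidence'],np.round(d['box'],1),todisp(pose,back(p,[d['box'][:2]],.0155)))
    for t,h in [('open_jar',.07),('white_tub',.046),('petri_dish',.012),('capped_bottle',.083)]:
        d=silhouettes(t,p)
        if d: w=back(p,[d[0]['box'][:2]],h*.7);print(n,t,np.round(d[0]['box'],1))
E
```

```text
time_s: 15.35
position: [0.4852, 0.103, 0.0845]
tool_rot: [[0.984, 0.181, 0.002], [0.181, -0.984, 0.0], [0.002, 0.0, -1.0]]
ft_force: [0.4, 0.2, 0.3]
grip_width: -0.0001
time_s: 16.15
position: [0.5283, -0.1359, 0.183]
tool_rot: [[0.984, 0.179, 0.001], [0.179, -0.984, -0.001], [0.001, 0.001, -1.0]]
ft_force: [0.9, 1.1, 1.2]
grip_width: -0.0002
time_s: 16.95
position: [0.5462, -0.2306, 0.1825]
tool_rot: [[0.983, 0.182, -0.0], [0.182, -0.983, 0.0], [-0.0, -0.0, -1.0]]
ft_force: [0.4, 1.1, 1.0]
grip_width: 0.0001
16.95 [ 0.54618993 -0.23063401  0.182491  ] [0.38833726 1.12920853 1.03438374]
top 0.75 [267.1 301.3  22.5  18.4] [[-0.03976731  0.09725529  0.0155    ]]
top open_jar [211.4 266.4  30.5  25.5]
top white_tub [249.4 241.6  30.5  33. ]
top capped_bottle [412.1 225.2  24.1  22.1]
side 0.67 [374.3 284.3  17.4  18.4] [[-0.04262288  0.09254951  0.0155    ]]
side open_jar [312.1 234.8  14.6  22.5]
side white_tub [312.2 294.6  31.9  39.5]
side petri_dish [298.4 229.8  26.8  16.9]
side capped_bottle [310.4 201.1  22.7  37.9]
```

View pics/top11.png

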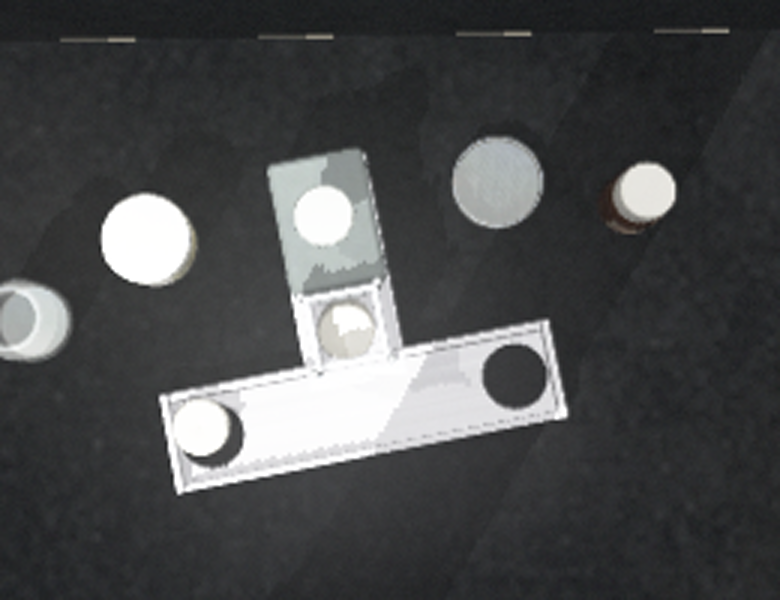

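View pics/side11.png

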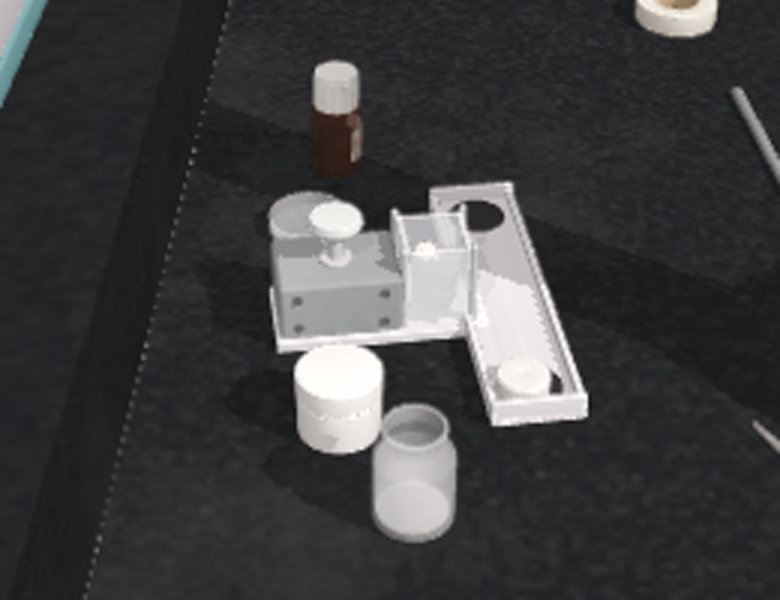

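The top view shows the cap in the left bay at crop (206,428), against the end stop and near the back lip. The plunger is up at (323,215), the stack is still in the magazine, and the neighbours have not moved. The measured x of about -40 to -43 mm fits the lip limit of -39 mm, so I'm handing in.

```bash
python3 -c "
from rig import *
print(close_job())"
```

```text
the job is handed in; nothing more can be done
None
```

The job is handed in: one cap came out, and it now lies flat against the left (+y) end stop, on the open jar's side. No verdict was reported, so the checks below are my own.

- **Plunger:** I pressed it with shut fingers to its hard stop. The tip was at 59.6 mm and the force rose to 17 N. I then let it spring back, and it shows as up in the last pictures.
- **Push:** I pushed the cap along the tray with the shut fingertips until the force rose to about 6 N at the end stop, then drew the arm clear. The job took about 17 s of the 42 s.
- **Cap position:** The top view puts the cap at x = -40 mm, y = 97 mm, and the side view at x = -43 mm, y = 93 mm. Both are inside the limits. The cap sits near the back lip, which by its geometry keeps x at -39 mm or below, against the limit of -37 mm.
- **Surroundings:** The stack is still in the magazine. The jar, bottle, tub and petri dish look unmoved in both views.

**Checks that disagreed or failed:**
- The two cameras differ by about 5 mm in the cap's y and 1 to 2° in the dispenser's angle. I used the top view for the angle.
- The inlays measured 188 mm apart in the top view, not the 196 mm expected.
- In the final check the network wrongly marked the plunger knob as the jar in the side view, and missed the petri dish in the top view. I judged both by eye there.

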